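Fetch the power module from behind the coil and post

TASK

Fetch the cream power module that stands behind the copper coil and the spacer post on the plywood kit board, and set it down squarely in the pocket of the aluminium test nest, terminals up. First stand the coil and the post, upright, in the shallow steel tray to clear the way without shifting the module; once the module is in the nest, put both back upright on the board, each on the seat where it stood at the start. Do not topple the parts, and leave the heat sink and the caliper where they are.

Things in the scene. Friction and masses are not known exactly. Their poses are not given: they have to be found in the camera images.
- kit_board: fixed plywood board with a low aluminium strip along its near edge; 150 (its x) x 160 (its y) x 8 mm, top at z +8 mm, strip top at +14 mm (strip centre at x -69 mm). Origin: centre of the underside; x points away from the robot. It has two round seats outlined in black at (-15, +45) and (-15, -45) mm and a rectangular outline at (+35, 0) mm; the outlines are flat.
- side_tray: fixed shallow open steel tray, empty at the start; outside 130 (its x) x 150 (its y) x 10 mm, walls and floor 3 mm thick, so the inner floor is 124 x 144 mm at z +3 mm. Origin: centre of the underside.
- test_nest: fixed aluminium base plate, 100 (its x) x 110 (its y) x 8 mm, with four black ribs that frame a pocket 57 mm (x) x 66 mm (y), open at the corners, with a small dark flat pad in the middle. Pocket floor at z +8 mm, ribs 5 mm high (top at +13 mm) and 8 mm wide. Origin: centre of the underside, below the pocket's centre.
- coil: copper coil wound on a cream bobbin with flanges, standing upright, 43 x 46 x 97 mm with its wire ends, 0.19 kg; starts on one of the two round seats of the kit board, left or right, at any yaw. Origin: centre of its underside, z up. Grasp round the winding.
- post: plain round pale aluminium spacer post, standing upright, 25 mm diameter, 71 mm high, 0.11 kg; starts on the other round seat of the kit board. Origin: centre of its underside, z up.
- module: cream potted power module with blade terminals on top, 37 (its x) x 46 (its y) x 31 mm with the terminals, 0.08 kg; starts on the rectangular outline of the kit board, behind the coil and the post and about 10 mm from the coil. Origin: centre of its underside, z up. In the nest its long side lies along the nest's long side (y along y, either way round).
- heat_sink: loose finned aluminium heat sink, 90 (its x) x 50 x 34 mm, lying beyond the work on the right (the nearest of several); not to be moved. Origin: centre of its underside.
- caliper: loose sliding caliper, 58 x 200 (its y) x 13 mm, lying beyond the work on the left; not to be moved. Origin: centre of its underside.

How it is judged:
By the outcome, as a careful person would: the job done as asked, in the order asked, and still so for the second after the job is handed in, with the robot touching nothing.
It also fails if it takes over 120 s, if anything falls off the work surface, if the arm or the gripper's body presses on something with over 40 N, if the wrist force passes 120 N, or if a joint passes its speed limit or range.

ROBOT

A 6-joint arm with a two-finger parallel gripper is mounted at the origin on a cart in front of the work surface, level with it; the furniture and walls round the work are solid. World frame = base frame: x ahead of the robot, y to its left, z up, the work surface at z = 0. Lengths are in m, angles in rad, forces in N, time in s.
With the tool pointing down it reaches from about 0.4 to 0.825 m from the base axis. Payload 7 kg.
Tool frame: the origin (TCP) lies at the very end of the fingers, on their centre line; the grasp point (between the pads) lies 19 mm behind it (robot.grip_depth is the distance from the TCP to the grasp point, in m); z points along the fingers, y is the line along which they close (so a half turn about z gives the same grasp; the last joint's range is limited). The gripper opens to 85 mm and grips with 20 to 120 N. Pads are 22 mm wide; open, the fingers measure 114 mm over their backs; the gripper's body (76 mm by 85 mm) begins 54 mm behind the grasp point. The pads swing forward as they close: fully open they stand 13 mm farther back than shut.
Start: joints at [-0.816, 0.359, 0.012, 0, -1.224, -0.288], TCP at [0.304, -0.603, 0.231] pointing down, gripper open.
Joint ranges: [-3.07, 3.07], [-1.43, 2.12], [-1.02, 1.25], [-3.03, 1.67], [-3.05, -0], [-3.03, 3.03]. Speed limits (rad/s): [2.39, 2.39, 3.01, 3.14, 3.14, 3.14].

INTERFACE

Orientations are given as [roll, pitch, yaw] about the fixed x, y, z axes, in that order (R = Rz(yaw) Ry(pitch) Rx(roll)).
In Python, from cell import robot gives the robot as it stands. The module is installed in compiled form; this text tells all that it offers. Calls block until the motion is done:
- robot.goto(position, orientation): joint-space move of the TCP to a pose.
- robot.line_to(position, rot=None, v=0.15, guard=None): straight line of the TCP; rot=None keeps the orientation; v is the mean speed in m/s. With guard (N) it stops when the force on the tool has changed by that much, and returns True; else False.
- robot.goto_joints(angles): joint-space move.
- robot.gripper_to(opening, f_grip=None): finger opening in m; f_grip is the grip in N (None keeps the last); returns when the fingers have stopped.
- robot.sleep(seconds).
- robot.ik(position, orientation): joint angles nearest the present ones, or None.
- robot.sense(): the state.
- robot.camera(name): name is "scene" or "top" or "wrist"; returns the picture (384x512x3 uint8, red, green, blue); there is no depth.
- robot.get_calibration(name): a dict with "K" (3x3 intrinsics, pixels), "distortion" ([k1, k2, p1, p2, k3] as OpenCV has them; the pictures are not rectified), "xyz" and "attitude" of the camera in the world. Camera axes: x right, y up, looking along -z (the intrinsics and any distortion apply to the point x, -y, -z); pixel columns grow to the right and rows downward; lengths in m; the calibration is good to about 2 mm. A picture is of the moment at which its call begins: read the wrist's pose just before it. get_calibration takes no time and is no camera call; for the wrist camera it gives the pose at the moment of the call.
A pose or a line that the arm cannot do raises robot.PlanningError and nothing moves.
- robot.close_job(): hands the job in; it is judged then, once.
The state is a dict: "time": time; "joint_pos": joint angles; "qd": joint speeds; "joint_efforts": joint torques, N m; "ee_pos": TCP position; "eef_rot": TCP orientation; "force": force on the tool from outside, world axes, zero at the start; "torque": the same for the moment, N m; "finger_gap": finger opening in m; "gripper_force": force on a finger pad.
Only numpy, scipy, OpenCV 4.12 (cv2) and the standard library are available. Lean on these libraries where they do the work, as an engineer would, in place of code of your own. Each camera call takes 0.05 s, during which the arm holds its last target. There are 200 camera calls.

## Working session

There is one attempt and no reset: what is moved stays moved. The work goes in short steps, each a Python script; the robot and the scene stay as the last script left them, time stands still between calls to the robot, and variables do not carry over. Pictures are saved under pics/ and viewed, at most 14 in all, crops included, and the job is handed in when it is done.

```bash
mkdir -p pics; python3 - <<'E'
from cell import robot
import cv2,numpy as np
for n in ("scene","top"):
    im=robot.camera(n); cv2.imwrite(f"pics/{n}0.png",im[:,:,::-1]); c=robot.get_calibration(n); print(n,c)
s=robot.sense(); print(s)
E
ls
```

```text
scene {'K': array([[395.98682537,   0.        , 249.04923438],
       [  0.        , 395.98682537, 190.60560644],
       [  0.        ,   0.        ,   1.        ]]), 'distortion': array([-0.03253696,  0.        ,  0.        ,  0.        ,  0.        ]), 'xyz': array([0.25730146, 0.52516478, 0.73272783]), 'attitude': array([ 0.75852829,  0.01922879, -2.5255818 ])}
top {'K': array([[446.51420388,   0.        , 251.14766266],
       [  0.        , 446.51420388, 182.29380203],
       [  0.        ,   0.        ,   1.        ]]), 'distortion': array([-0.10697624,  0.        ,  0.        ,  0.        ,  0.        ]), 'xyz': array([0.54984967, 0.00456388, 1.13549683]), 'attitude': array([ 0.07859136,  0.01876507, -1.56834123])}
{'time': 0.1, 'joint_pos': array([-8.15889357e-01,  3.59303622e-01,  1.11335782e-02, -3.03473851e-04,
       -1.22405750e+00, -2.88110618e-01]), 'qd': array([-0.00015573, -0.00162767,  0.00050682,  0.00134703, -0.00061609,
       -0.00144461]), 'joint_efforts': array([-1.86582409e-03, -5.84761977e+01,  2.94110441e+01,  6.95453390e+00,
       -3.15706435e-03,  2.30383819e-06]), 'ee_pos': array([ 0.30355999, -0.60241434,  0.23045843]), 'eef_rot': array([ 3.14013935e+00, -1.33165918e-04, -2.67489954e+00]), 'force': array([ 0.54318166, -0.47408192,  0.1905259 ]), 'torque': array([0.00388532, 0.04465642, 0.03988928]), 'gripper_force': 0.0, 'finger_gap': 0.08568893320168933}
pics
```

View pics/top0.png

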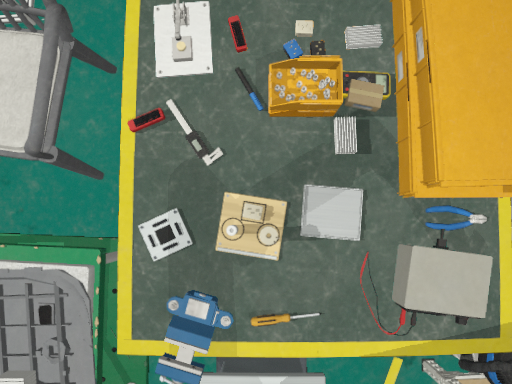

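View pics/scene0.png

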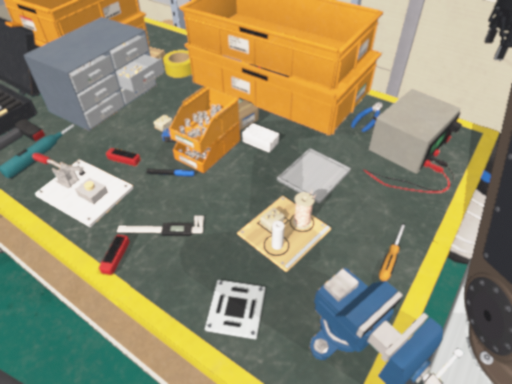

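Top view: nest (165,234), board (251,226), with post left (232,230), coil right (268,234), module (254,211), tray (332,212). The scene view agrees. Next I look closer with the wrist camera.

```bash
cat > h.py <<'E'
from cell import robot
import cv2,numpy as np
from scipy.spatial.transform import Rotation as R
def cast(c,px,z):
    p=cv2.undistortPoints(np.array(px,float).reshape(-1,1,2),c["K"],c["distortion"]).reshape(-1,2)
    d=np.c_[p[:,0],-p[:,1],-np.ones(len(p))]@R.from_euler("xyz",c["attitude"]).as_matrix().T
    return c["xyz"]+d*((z-c["xyz"][2])/d[:,2])[:,None]
def snap(name,cam="wrist"):
    c=robot.get_calibration(cam); im=robot.camera(cam); cv2.imwrite(f"pics/{name}.png",im[:,:,::-1])
    np.save(f"pics/{name}.npy",c,allow_pickle=True); return im,c
def load(name):
    return cv2.imread(f"pics/{name}.png"),np.load(f"pics/{name}.npy",allow_pickle=True).item()
E
python3 - <<'E'
from h import *
c=robot.get_calibration("top")
for n,p,z in [("board",(251,226),.008),("nest",(165,234),.008),("tray",(332,212),.01),("coiltop",(268,234),.1),("posttop",(230,229),.079),("mod",(254,211),.03)]: print(n,cast(c,[p],z)[0].round(3))
s=robot.sense(); w=robot.get_calibration("wrist")
T=R.from_euler("xyz",s["eef_rot"]).as_matrix()
print("cam in tool",T.T@(w["xyz"]-s["ee_pos"]),(T.T@R.from_euler("xyz",w["attitude"]).as_matrix()).round(3),w["K"],w["distortion"])
for p in ([.47,0,.3],[.45,.1,.3],[.45,.2,.3],[.45,-.15,.3]):
  for y in (0,np.pi/2,np.pi,-np.pi/2):
    q=robot.ik(p,[np.pi,0,y]); print(p,round(y,2),None if q is None else np.round(q,2))
E
```

```text
board [0.528 0.026 0.008]
nest [0.507 0.244 0.008]
tray [ 0.564 -0.178  0.01 ]
coiltop [ 0.512 -0.015  0.1  ]
posttop [0.522 0.074 0.079]
mod [0.566 0.018 0.03 ]
cam in tool [ 0.07941787  0.00031961 -0.14344176] [[-0.     0.95   0.311]
 [ 1.     0.    -0.   ]
 [-0.     0.311 -0.95 ]] [[331.54099308   0.         255.92907948]
 [  0.         331.54099308 193.18298001]
 [  0.           0.           1.        ]] [-0.04486577  0.          0.          0.          0.        ]
[0.47, 0, 0.3] 0 [ 0.42 -0.03 -0.31  0.   -1.29  1.15]
[0.47, 0, 0.3] 1.57 [ 0.42 -0.03 -0.31  0.   -1.29  2.72]
[0.47, 0, 0.3] 3.14 [ 0.42 -0.03 -0.31 -0.   -1.29 -1.99]
[0.47, 0, 0.3] -1.57 [ 0.42 -0.03 -0.31  0.   -1.29 -0.42]
[0.45, 0.1, 0.3] 0 [ 0.65 -0.04 -0.32  0.   -1.29  0.92]
[0.45, 0.1, 0.3] 1.57 [ 0.65 -0.04 -0.32  0.   -1.29  2.49]
[0.45, 0.1, 0.3] 3.14 [ 0.65 -0.04 -0.32 -0.   -1.29 -2.22]
[0.45, 0.1, 0.3] -1.57 [ 0.65 -0.04 -0.32  0.   -1.29 -0.65]
[0.45, 0.2, 0.3] 0 [ 0.82  0.01 -0.26  0.   -1.29  0.75]
[0.45, 0.2, 0.3] 1.57 [ 0.82  0.01 -0.26  0.   -1.29  2.32]
[0.45, 0.2, 0.3] 3.14 [ 0.82  0.01 -0.26 -0.   -1.29 -2.39]
[0.45, 0.2, 0.3] -1.57 [ 0.82  0.01 -0.26  0.   -1.29 -0.82]
[0.45, -0.15, 0.3] 0 [ 0.09 -0.02 -0.3   0.   -1.29  1.48]
[0.45, -0.15, 0.3] 1.57 None
[0.45, -0.15, 0.3] 3.14 [ 0.09 -0.02 -0.3  -0.   -1.29 -1.67]
[0.45, -0.15, 0.3] -1.57 [ 0.09 -0.02 -0.3   0.   -1.29 -0.09]
```

```bash
python3 - <<'E'
from h import *
for n,p,y in [("tray",[.48,-.18,.3],np.pi),("bA",[.46,.025,.27],np.pi),("bB",[.60,.025,.27],0),("nB",[.57,.244,.27],0),("nA",[.44,.244,.27],np.pi)]:
    try: robot.goto(p,[np.pi,0,y]); robot.sleep(.2); snap(n)
    except robot.PlanningError as e: print(n,e)
print(robot.sense()["time"],robot.sense()["joint_pos"].round(2))
f=lambda n:cv2.resize(cv2.imread(f"pics/{n}.png"),(400,300))
cv2.imwrite("pics/m1.png",np.vstack([np.hstack([f("tray"),f("nA")]),np.hstack([f("nB"),f("bB")])]))
E
```

```text
10.3 [ 0.9   0.05 -0.3   0.   -1.23 -2.47]
```

View pics/m1.png

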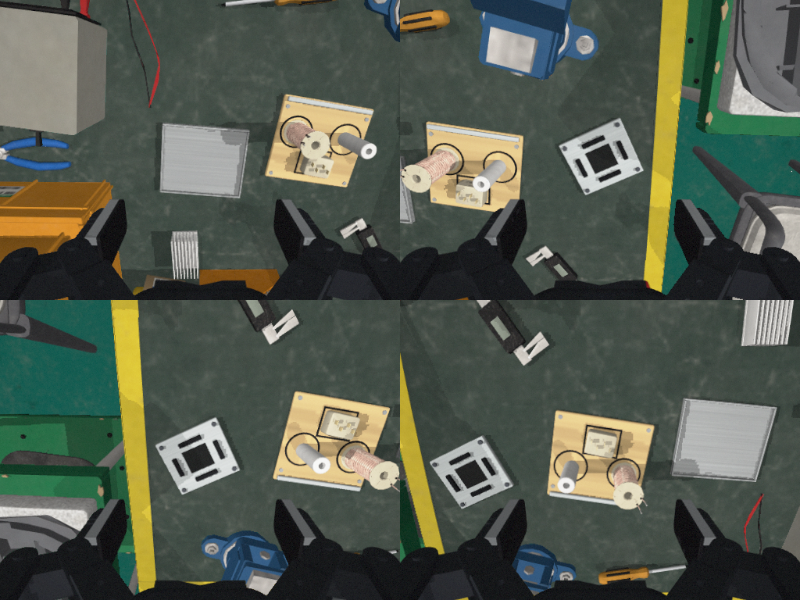

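View pics/bA.png

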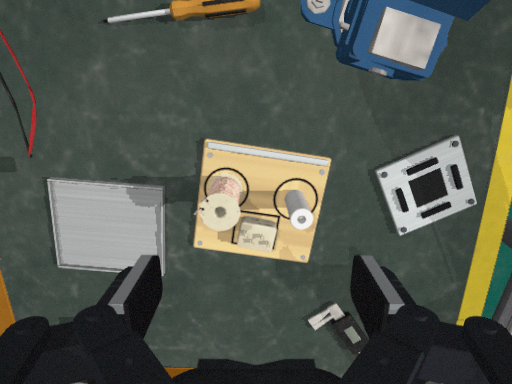

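View pics/bB.png

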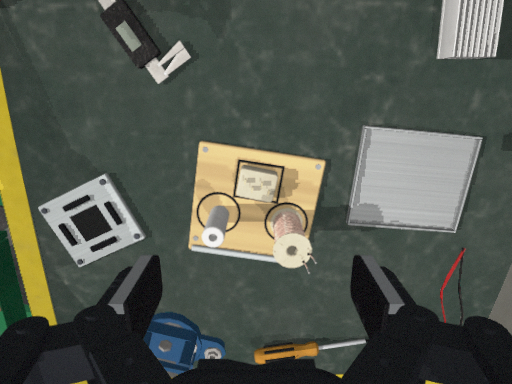

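bA: board corners at about (207,139), (331,158), (309,262), (194,248), with coil top (220,212), post top (301,219) and module (257,232). Nest is at (427,187) and tray at (107,226). bB: nest (92,220), post top (212,238), coil top (292,251), module (259,183).

```bash
cat > meas.py <<'E'
from h import *
def rect(n,roi,lo,hi,z,hull=True,k=0):
    im,c=load(n); hsv=cv2.cvtColor(im,cv2.COLOR_BGR2HSV); m=cv2.inRange(hsv,np.array(lo),np.array(hi))
    r=np.zeros_like(m); x0,y0,x1,y1=roi; r[y0:y1,x0:x1]=m[y0:y1,x0:x1]
    if k: r=cv2.morphologyEx(r,cv2.MORPH_OPEN,np.ones((k,k)))
    cs,_=cv2.findContours(r,cv2.RETR_EXTERNAL,cv2.CHAIN_APPROX_NONE); ct=max(cs,key=cv2.contourArea)
    w=cast(c,ct[:,0].astype(float),z)[:,:2]
    (cx,cy),(a,b),ang=cv2.minAreaRect((w*1000).astype(np.float32))
    return np.round([cx,cy,a,b,ang],1),ct
E
python3 - <<'E'
from meas import *
for n in("bA","bB"):
    im,c=load(n); hsv=cv2.cvtColor(im,cv2.COLOR_BGR2HSV)
    print(n,"board",rect(n,(180,125,340,275),(12,60,110),(30,255,255),.008,k=3)[0])
    for r,nm in (((375,125,490,240),"nest") if n=="bA" else ((30,165,150,270),"nest"),((35,165,170,280),"tray") if n=="bA" else ((340,115,490,240),"tray")):
        print(nm,rect(n,r,(0,0,120),(180,50,255),.008 if nm=="nest" else .01,k=3)[0])
for n,r in (("nA",(440,120,0,0)),):pass
imA,_=load("nA");imB,_=load("nB")
print("nestA",rect("nA",(350,130,420,260)if 0 else (195,140,320,255),(0,0,120),(180,50,255),.008,k=3)[0])
print("nestB",rect("nB",(95,140,165,260)if 0 else (95,140,160,255),(0,0,120),(180,50,255),.008,k=3)[0])
a,_=load("bA");b,_=load("bB")
for im,pts in ((a,[(258,228),(225,215),(270,190),(190,220)]),(b,[(259,183),(290,245),(250,150),(286,225)])):
    print([cv2.cvtColor(im,cv2.COLOR_BGR2HSV)[y,x].tolist() for x,y in pts])
z=lambda im,x,y:cv2.resize(im[y:y+120,x:x+133],(400,360),interpolation=cv2.INTER_CUBIC)
cv2.imwrite("pics/m2.png",np.hstack([z(a,192,142),z(b,192,155)]))
E
```

```text
bA board [528.4  28.6 160.2 150.8  81.1]
nest [505.7 246.9 101.2 110.   24.8]
tray [ 560.5 -174.   152.2  125.7   85.3]
bB board [531.   28.4 160.1 147.2  81.1]
nest [506.3 247.  100.2 110.3  25. ]
tray [ 565.8 -174.1  152.6  125.1   85.2]
nestA [505.6 247.1 100.5 110.7  25.1]Traceback (most recent call last):
  File "<stdin>", line 10, in <module>
  File "meas.py", line 6, in rect
    cs,_=cv2.findContours(r,cv2.RETR_EXTERNAL,cv2.CHAIN_APPROX_NONE); ct=max(cs,key=cv2.contourArea)
                                                                         ~~~^^^^^^^^^^^^^^^^^^^^^^^^
ValueError: max() iterable argument is empty
```

```bash
python3 - <<'E'
from meas import *
a,_=load("bA");b,_=load("bB")
for im,pts in ((a,[(258,228),(225,220),(270,190),(190,220),(301,219)]),(b,[(259,183),(290,243),(250,150),(286,225),(212,234)])):
    print([cv2.cvtColor(im,cv2.COLOR_BGR2HSV)[y,x].tolist() for x,y in pts])
z=lambda im,x,y:cv2.resize(im[y:y+120,x:x+133],(400,360),interpolation=cv2.INTER_CUBIC)
cv2.imwrite("pics/m2.png",np.hstack([z(a,192,142),z(b,192,155)]))
E
```

```text
[[24, 39, 226], [25, 39, 224], [19, 103, 204], [64, 24, 73], [10, 5, 146]]
[[24, 40, 223], [24, 40, 230], [20, 103, 220], [14, 51, 189], [15, 6, 162]]
```

View pics/m2.png

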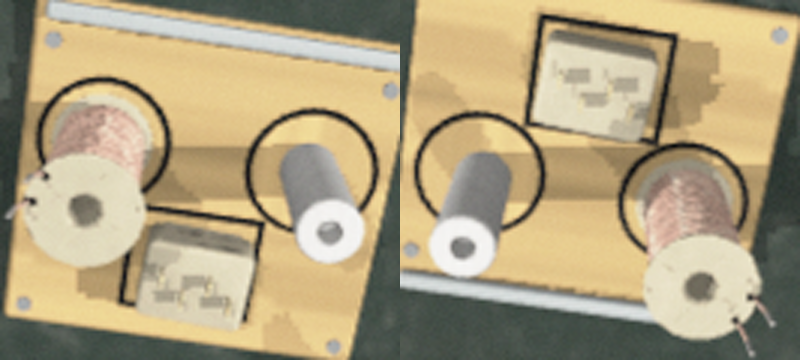

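m2 (3x zoom): in A the coil flange is at (85,210), the post top at (331,231) and the module top face at about (195,285). In B the post top is at (63,246), the coil flange at (301,287) with wires toward the lower right, and the module top at (197,95).

```bash
python3 - <<'E'
from meas import *
from scipy.optimize import minimize_scalar
def cen(n,roi,lo,hi):
    im,c=load(n);_,ct=rect(n,roi,lo,hi,.03,k=3); h=cv2.convexHull(ct); e=cv2.fitEllipse(h); return e,c,ct
def par(nm,ra,rb,lo,hi):
    ea,ca,_=cen("bA",ra,lo,hi); eb,cb,_=cen("bB",rb,lo,hi)
    f=lambda z:np.linalg.norm((cast(ca,[ea[0]],z)-cast(cb,[eb[0]],z)))
    z=minimize_scalar(f,bounds=(0,.15),method="bounded").x
    print(nm,"z",round(z,4),"A",cast(ca,[ea[0]],z).round(4),"B",cast(cb,[eb[0]],z).round(4),[np.round(e[1],1) for e in(ea,eb)],np.round([ea[0],eb[0]],1).tolist())
par("coil",(196,190,241,236),(272,231,310,272),(20,25,150),(30,70,255))
par("post",(285,202,320,235),(200,222,228,252),(0,0,185),(180,30,255))
for n,r in(("bA",(236,214,280,254)),("bB",(235,160,285,205))):
    im,c=load(n)
    for v in(140,165,185):
        for z in(.03,.035): print(n,v,z,rect(n,r,(20,15,v),(35,66,255),z)[0])
A=np.array([(143,256),(258,262),(243,330),(137,312)])/3+[192,142]
B=np.array([(148,52),(257,67),(243,142),(135,128)])/3+[192,155]
ca=load("bA")[1];cb=load("bB")[1]
for z in(.028,.032,.036):print(z,cast(ca,A,z)[:,:2].round(3).tolist(),cast(cb,B,z)[:,:2].round(3).tolist())
E
```

```text
coil z 0.0876 A [[ 0.5078 -0.0137  0.0876]] B [[ 0.5078 -0.0138  0.0876]] [array([37.2, 40.4]), array([34.6, 38.9])] [[219.7, 211.8], [291.8, 250.1]]
post z 0.0783 A [[0.5194 0.0742 0.0783]] B [[0.5194 0.0742 0.0783]] [array([20.5, 22.6]), array([19.6, 21.9])] [[301.4, 218.4], [212.2, 236.8]]
bA 140 0.03 [562.5  25.4  46.1  39.5  78.1]
bA 140 0.035 [560.1  25.4  45.5  39.   78.1]
bA 165 0.03 [563.   25.3  45.4  38.4  78.1]
bA 165 0.035 [560.6  25.3  44.8  37.9  78.1]
bA 185 0.03 [564.4  25.2  44.4  35.8  78.1]
bA 185 0.035 [562.   25.2  43.8  35.3  78.1]
bB 140 0.03 [565.6  25.   45.7  37.4  77.2]
bB 140 0.035 [567.   25.   45.2  36.9  77.2]
bB 165 0.03 [565.   25.1  45.7  35.8  77.4]
bB 165 0.035 [566.5  25.1  45.1  35.3  77.4]
bB 185 0.03 [564.7  25.6  44.9  34.8  77.8]
bB 185 0.035 [566.2  25.6  44.3  34.3  77.8]
0.028 [[0.552, 0.004], [0.555, 0.053], [0.587, 0.047], [0.579, 0.001]] [[0.58, 0.043], [0.574, -0.001], [0.542, 0.005], [0.548, 0.049]]
0.032 [[0.55, 0.004], [0.553, 0.052], [0.585, 0.046], [0.576, 0.001]] [[0.581, 0.043], [0.575, -0.0], [0.544, 0.005], [0.55, 0.049]]
0.036 [[0.549, 0.004], [0.551, 0.052], [0.583, 0.046], [0.574, 0.001]] [[0.582, 0.043], [0.576, -0.0], [0.545, 0.005], [0.551, 0.048]]
```

```bash
cat >> h.py <<'E'
D=[np.pi,0,0]
def rot(deg): return [np.pi,0,np.radians(deg)]
def st(t=""):
    s=robot.sense(); print(t,"t",round(s["time"],1),"gap",round(s["finger_gap"]*1000,1),"Fp",round(s["gripper_force"],1),"F",s["force"].round(1),"ee",s["ee_pos"].round(4),flush=True)
def pick(x,y,z,deg,op=.085,f=50,up=.12,hi=.2):
    robot.gripper_to(op); robot.goto([x,y,hi],rot(deg))
    hit=robot.line_to([x,y,z],v=.15,guard=12); st(f"down hit={hit}")
    if hit: raise SystemExit("hit")
    robot.gripper_to(0,f); st("closed"); robot.line_to([x,y,z+up],v=.15); st("lifted")
def place(x,y,z,deg,op=.085,hi=.2,up=.12):
    robot.goto([x,y,z+up],rot(deg)); robot.line_to([x,y,z+.02],v=.2)
    hit=robot.line_to([x,y,z],v=.04,guard=6); st(f"placed hit={hit}")
    robot.gripper_to(op); robot.line_to([x,y,hi],v=.2); st("up")
E
python3 - <<'E'
from h import *
pick(.5078,-.0138,.039,-147)
E
```

```text
down hit=False t 12.8 gap 85.2 Fp 0.0 F [ 0.5 -0.2  0.3] ee [ 0.5084 -0.0135  0.0397]
closed t 13.3 gap 41.4 Fp 47.6 F [-2.1  1.4  5.9] ee [ 0.508  -0.0137  0.0397]
lifted t 14.2 gap 41.7 Fp 48.6 F [-0.2 -0.7 -0.8] ee [ 0.5071 -0.0139  0.1581]
```

```bash
python3 - <<'E'
from h import *
im,_=snap("hold1"); s,_=snap("hold1s","scene")
cv2.imwrite("pics/m3.png",np.hstack([cv2.resize(im[:,:,::-1],(400,300)),cv2.resize(s[150:290,200:387,::-1],(400,300),interpolation=cv2.INTER_CUBIC)]))
st()
E
```

```text
t 14.3 gap 41.3 Fp 48.6 F [-0.1 -0.2 -2.1] ee [ 0.5071 -0.014   0.1578]
```

View pics/m3.png

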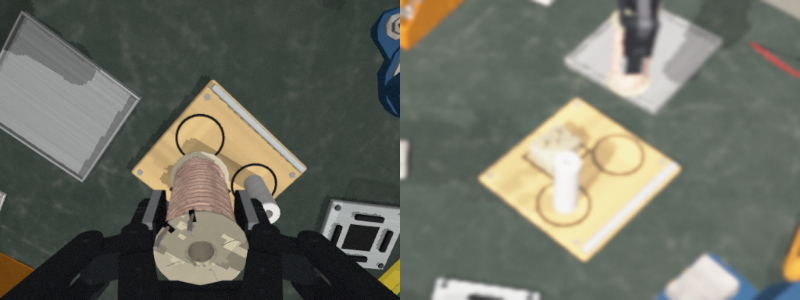

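Wrist view: the coil is held upright, with its flange at (200,250). In the scene crop, the module (555,150) and post (567,180) haven't moved. I place the coil, then move the post.

```bash
python3 - <<'E'
from h import *
place(.565,-.212,.033,-147)
pick(.5194,.0742,.028,130-180)
place(.566,-.136,.0222,-90)
robot.goto([.48,-.10,.27],rot(180)); robot.sleep(.2); snap("w2"); st()
E
```

```text
placed hit=True t 16.3 gap 41.9 Fp 48.8 F [-0.1 -0.2  5.7] ee [ 0.5652 -0.2121  0.0346]
up t 17.8 gap 85.0 Fp 0.0 F [ 0.2 -0.5 -0.1] ee [ 0.5642 -0.2118  0.1987]
down hit=False t 20.4 gap 84.4 Fp 0.0 F [ 1.2 -0.  -0.3] ee [0.52   0.0744 0.0287]
closed t 21.0 gap 23.7 Fp 48.8 F [-1.   0.7  4.4] ee [0.5195 0.0743 0.0283]
lifted t 22.0 gap 23.9 Fp 49.0 F [-0.1 -0.  -2.3] ee [0.5187 0.074  0.147 ]
placed hit=True t 24.0 gap 23.9 Fp 49.7 F [-1.4  0.6  5.8] ee [ 0.5659 -0.136   0.0233]
up t 25.6 gap 84.9 Fp 0.0 F [ 0.3 -0.1 -0.7] ee [ 0.5652 -0.1359  0.1987]
 t 27.4 gap 85.1 Fp 0.0 F [-0.2  0.3 -0.6] ee [ 0.48   -0.1001  0.2698]
```

View pics/w2.png

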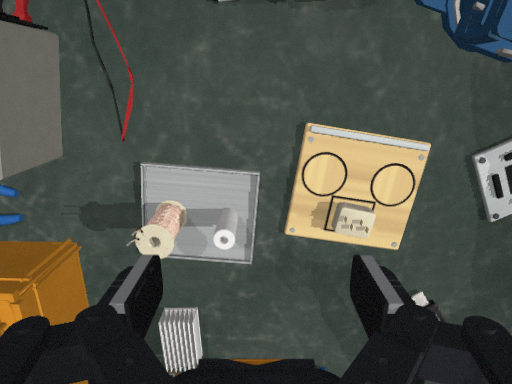

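w2: the coil (155,238) and the post (225,240) both stand upright in the tray. The module (353,220) and the empty seat rings at (324,174) and (392,184) are undisturbed.

```bash
python3 - <<'E'
from meas import *
im,c=load("w2"); h=cv2.cvtColor(im,cv2.COLOR_BGR2HSV)
m=cv2.inRange(h,np.array((0,0,0)),np.array((180,255,90)))
for r in((298,148,350,200),(367,160,417,208)):
    k=np.zeros_like(m); k[r[1]:r[3],r[0]:r[2]]=m[r[1]:r[3],r[0]:r[2]]
    cs,_=cv2.findContours(k,cv2.RETR_EXTERNAL,cv2.CHAIN_APPROX_NONE); ct=max(cs,key=lambda q:cv2.contourArea(cv2.convexHull(q)))
    e=cv2.fitEllipse(ct); print(np.round(e[0],1),np.round(e[1],1),cast(c,[e[0]],.008)[0].round(4))
print(rect("w2",(330,200,380,242),(20,15,165),(35,66,255),.030)[0])
pick(.5645,.0252,.014,-102.2,f=30,up=.1)
E
```

```text
[324.1 173.7] [42.  44.9] [ 0.5069 -0.0133  0.008 ]
[392.3 184.5] [39.1 44.5] [0.5211 0.0757 0.008 ]
[564.3  25.3  44.9  36.1  78. ]
down hit=False t 30.0 gap 84.6 Fp 0.0 F [-0.3 -0.3 -0.2] ee [0.5651 0.0254 0.0148]
closed t 30.5 gap 35.7 Fp 30.9 F [-1.9  0.5  5.4] ee [0.5647 0.0253 0.0145]
lifted t 31.4 gap 35.9 Fp 30.1 F [ 0.5 -0.1 -1.1] ee [0.5637 0.025  0.113 ]
```

```bash
python3 - <<'E'
from h import *
place(.506,.247,.0115,-65,op=.06)
robot.goto([.44,.244,.2],rot(180)); robot.sleep(.2); im,_=snap("n3"); st()
cv2.imwrite("pics/m4.png",cv2.resize(im[110:290,160:400,::-1],(720,540),interpolation=cv2.INTER_CUBIC))
E
```

```text
placed hit=True t 33.4 gap 36.1 Fp 30.9 F [-0.1 -0.1  1.9] ee [0.5062 0.2472 0.0141]
up t 34.8 gap 60.1 Fp 0.0 F [-0.4 -0.9  0.1] ee [0.5053 0.2466 0.1988]
 t 36.9 gap 60.2 Fp 0.0 F [0.2 0.6 0.5] ee [0.44   0.244  0.1999]
```

View pics/m4.png

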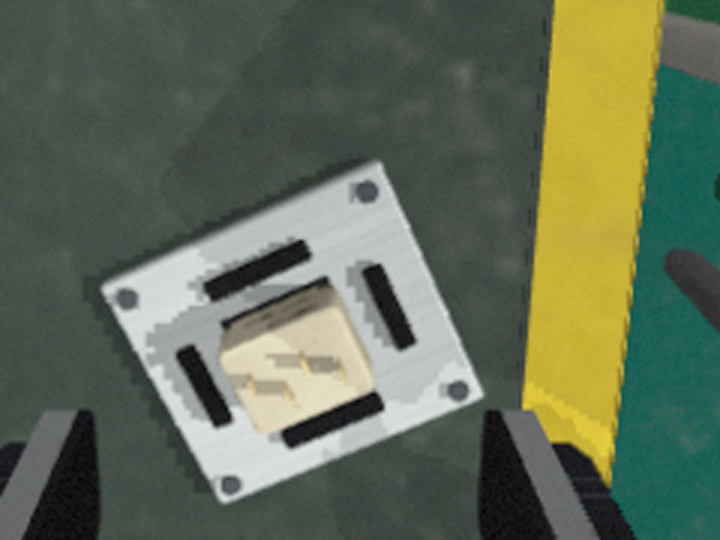

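m4: the module sits squarely in the pocket at (297,365), inside all four ribs, terminals up. Now I return the post and then the coil.

```bash
python3 - <<'E'
from h import *
from meas import rect
print("mod",rect("n3",(225,200,290,260),(15,25,150),(35,110,255),.030)[0])
robot.goto([.5,.05,.27],rot(-90))
pick(.566,-.136,.0228,-90)
place(.5208,.0753,.0265,-50)
pick(.565,-.212,.034,-147)
place(.5073,-.0135,.0370,-147)
robot.goto([.46,.025,.3],rot(180)); robot.sleep(.2); snap("f"); snap("ftop","top"); st()
E
```

```text
mod [505.1 247.5  38.6  47.5  25.2]
down hit=False t 41.2 gap 85.0 Fp 0.0 F [0.6 0.3 0.4] ee [ 0.5667 -0.1359  0.0237]
closed t 41.8 gap 24.1 Fp 48.9 F [-1.7  0.6  5.1] ee [ 0.566  -0.136   0.0231]
lifted t 42.7 gap 23.8 Fp 49.0 F [-0.4  0.7 -2.6] ee [ 0.5652 -0.1359  0.1417]
placed hit=True t 44.7 gap 23.8 Fp 49.7 F [-2.2  0.6  7.8] ee [0.5209 0.0754 0.0281]
up t 46.3 gap 85.2 Fp 0.0 F [ 0.8 -0.2 -0.2] ee [0.5201 0.0751 0.1988]
down hit=False t 48.9 gap 84.9 Fp 0.0 F [-0.7 -0.4  0.5] ee [ 0.5657 -0.212   0.0349]
closed t 49.4 gap 41.6 Fp 48.5 F [-1.4  0.5  7. ] ee [ 0.5652 -0.2121  0.0347]
lifted t 50.4 gap 41.8 Fp 49.2 F [-0.3  0.4 -1.8] ee [ 0.5642 -0.2118  0.1528]
placed hit=True t 52.3 gap 41.6 Fp 48.9 F [-0.5 -1.   4.4] ee [ 0.5079 -0.0135  0.0395]
up t 53.8 gap 84.9 Fp 0.0 F [-1.4 -0.5 -0.6] ee [ 0.5066 -0.0136  0.1989]
 t 54.8 gap 85.0 Fp 0.0 F [-0.2  0.2 -1.3] ee [0.46   0.0247 0.2991]
```

View pics/f.png

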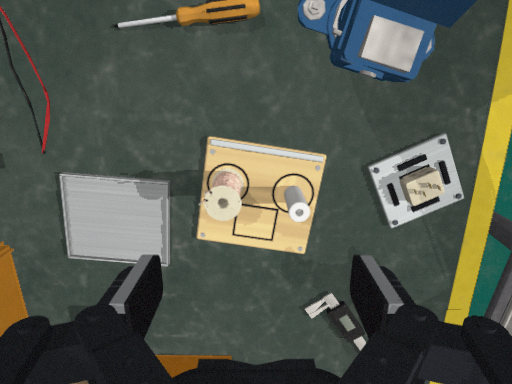

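f: the coil (223,205) and post (298,211) stand on their seats, the module (422,185) is in the nest, the tray is empty and the caliper is where it was.

```bash
python3 -c "
from cell import robot
print(robot.close_job())"
```

```text
the job is handed in; nothing more can be done
None
```

I've handed in the job: the module sits squarely in the nest with its terminals up, the coil and post are back upright on their original seats, and the arm took about 55 s of the 120 s allowed.

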